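# Pry open a dryer pay unit and hang the opening blade back on its peg

### The job

Use the flat opening blade that lies on the counter to pry open the hinged cover of the dryer's pay unit, working the blade in at the slot in its front, until the cover stands up about square to the box or further. Keep the gripper itself off the cover. Then put the blade away: hang it by its eye on the one free peg of the hook rail, let go and leave it hanging still, with the cover still open and the other tools and the bottle left where they are.

Things in the scene. Friction and masses are not known exactly. Their poses are not given: they have to be found in the camera images.
- opener: opening blade: flat hand tool 200 mm long lying on the counter, blade roughly to world +y (within 45 degrees), about 150 g. Origin: middle of the handle's underside; x to the blade tip, z up. Black handle x -45 to 45 mm, 24 wide, 14 thick (z 0 to 14); bare steel blade x 45 to 115, 28 wide, 2.5 thick, centred at z 7; at the other end a flat steel ring (the eye), centre x -64
- opener_eye (a point): centre of the hole of the opening blade's eye, at (-64, 0, 7) mm in its frame, axes as the opener's; ring 42 mm outside, hole 24 mm, 5 mm thick, hole axis z. Let go on a peg, the tool swings for a few seconds before it hangs still
- opener_tip (a point): middle of the blade's tip, at (115, 0, 7) mm in the opener's frame, axes as the opener's
- pay_unit: pay unit of a dryer on its back, screwed to the counter: grey box 150 mm deep (x), 180 wide (y), walls 85 high and 5 thick, closed by a white cover with display and card slot. Origin under its middle; front wall with the pry slot at x -75, hinge along y at x +75. Its x points roughly to world +y: the slot faces roughly world -y
- pry_slot (a point): middle of the pry slot's mouth: a notch 60 mm wide (y), 10 high, in the top edge of the front wall right under the cover's front edge; on the wall's outer face, 80 mm above the counter, 5 below the wall's top. Axes as the pay unit: the blade goes in along x; inside there is free room (nothing above 55 mm over the counter)
- cover (a joint): opening angle of the pay unit's cover in rad: 0 shut, 1.57 upright, stop at 1.9. Flat plate 150 x 180 x 6 mm, flush with the front wall, underside 0.5 mm above the walls, 220 g; the hinge is stiff, so the cover stays where it is left; about 3 N of lift at the front edge opens it
- cover_hinge (a point): point on the hinge axis at mid width, 150 mm behind the front wall's outer face, 85 mm above the counter; axes as the pay unit; the hinge axis is y, the cover's underside lies 0.5 mm above the axis
- hook_rail: hook rail fixed on the counter: steel bar 350 mm long (y), 30 high, centred 260 mm above the counter, on two posts at y +-155 (286 high, 18 thick; feet 50 wide, x -15 to 75). Origin on the counter under its middle; the pegs stand out to -x, towards the robot: three equal clip-on pegs about 100 mm apart, in shuffled places; two carry tools
- hook_free: the peg on which nothing hangs. Origin at its root on the clip's rear face, 260 mm above the counter; axes as the rail, -x outward. A plain steel rod 8 mm thick with a round end that rises outward at 30 degrees and ends 60 mm from the root, measured along it; its clip is 26 mm wide, 42 high, 4 thick
- free_peg (a point): point on the free peg's axis 30 mm from its root (half way along); -x runs along the peg's axis outward and up to its tip, y is level
- spanner: bystander: dark steel spanner, 175 mm long, hanging from a peg by its ring; origin at the ring's centre, x is the hole axis, z up; 36 mm wide at the jaw, 42 mm at the ring
- lint_rake: bystander: white plastic lint rake, 172 mm long, hanging from a peg by its ring; origin at the ring's centre, x is the hole axis, z up; paddle 50 mm wide below
- screwdriver: bystander: screwdriver 180 mm long with black round handle lying beside the opening blade, roughly parallel to it, 70 to 85 mm away between centre lines; x along it to the tip
- detergent: bystander: white bottle 68 mm thick, 200 mm high, standing beside the pay unit; origin under its middle
There are look-alikes about, which are no part of the job. What is meant by the opener is not red, and is the smaller of those in its own colour.

How it is judged:
On the way, in this order (a step that is already met when the one before it is completed fails the run):
1. the blade lifts the cover (value of joint cover above 0.15 rad and contact force between opener and cover above 0.3 N), for 0.1 s.
2. the cover stands open, at least 75 degrees (value of joint cover above 1.31 rad), for 0.2 s.
At the end, for the whole second after the job is handed in: Cover open at least 75 degrees (1.31 rad). The opening blade hangs down, tip under 130 mm above the counter, on the free peg: peg through its eye, between root and tip, eye's centre at most 12 mm sideways and 14 mm below the peg's axis. Almost still (under 0.06 m/s and 0.6 rad/s) (value of joint cover above 1.31 rad and x of opener_eye in the frame of free_peg between -0.026 and 0.034 m and y of opener_eye in the frame of free_peg between -0.012 and 0.012 m and z of opener_eye in the frame of free_peg between -0.014 and 0.005 m and contact force between opener and hook_free above 0.5 N and height (world z) of opener_tip below 0.13 m and linear speed of opener below 0.06 m/s and angular speed of opener below 0.6 rad/s); the robot touches nothing.
It fails at once if the gripper or arm pushes on the cover (over 2 N) (contact force between any of the fingers, the arm and cover above 2 N).
It fails at once if the spanner or the lint rake is moved more than 40 mm (distance of any of spanner, lint_rake from where it was at the start of the episode above 0.04 m).
It fails at once if the screwdriver or the bottle is moved more than 40 mm (distance of any of screwdriver, detergent from where it was at the start of the episode above 0.04 m).
It also fails if it takes over 72 s, if anything falls off the work surface, if the arm or the gripper's body presses on something with over 40 N, if the wrist force passes 120 N, or if a joint passes its speed limit or range.

### The arm

A 6-joint arm with a two-finger parallel gripper is mounted at the origin on the work surface. World frame = base frame: x ahead of the robot, y to its left, z up, the work surface at z = 0. Lengths are in m, angles in rad, forces in N, time in s.
With the tool pointing down it reaches from about 0.275 to 0.725 m from the base axis. Payload 15.9 kg.
Tool frame: the origin (TCP) lies where the fingers leave the gripper's body, on its centre line; the fingertips stand 73 mm ahead of it and the grasp point (between the pads) lies robot.grasp_offset ahead of it (robot.grasp_offset is the distance from the TCP to the grasp point, in m); z points along the fingers, y is the line along which they close (so a half turn about z gives the same grasp; the last joint's range is limited). The gripper opens to 85 mm and grips with 20 to 120 N. Pads are 22 mm wide; open, the fingers measure 114 mm over their backs; the gripper's body (76 mm by 85 mm) begins 54 mm behind the grasp point. The pads swing forward as they close: fully open they stand 13 mm farther back than shut.
Start: joints at [1.278, 0.213, -0.034, 1.323, 0, 1.571], TCP at [0.144, 0.479, 0.304] pointing down, gripper open.
Joint ranges: [-2.98, 2.98], [-0.74, 1.72], [-1.14, 1.35], [-2.1, 2.04], [-1.57, 1.44], [-3.14, 3.14]. Speed limits (rad/s): [1.89, 1.89, 2.39, 2.57, 3.14, 3.14].

### API

Orientations are given as a rotation vector (axis times angle).
In Python, from rig import robot gives the robot as it stands.
- The arm moves only by the tool send_rows, never from a script. Its argument "plan" is a list of rows, each a list of 7 numbers: the shift along the tool's x, y, z as a fraction of full scale, then the turn, a rotation vector about the tool's x, y, z as a fraction of full scale, then the opening, from 0 (shut) to 1 (fully open). A call has 1 to 10 rows; each row is the pose to reach, as a shift and turn from the pose commanded when the call began, along the tool's axes at that moment; what a row does not reach only later rows make up. Full scale, the value 1, is 0.15 m for a shift and 2 rad for a turn. A row lasts 1/12 s, in which the tool goes at most 41.7 mm and 7.16 degrees, less where a joint would pass 70% of its speed; a pose out of reach is approached as far as the arm can. A call with a number of a shift or a turn outside -1 to 1 is refused whole. A call with a gripper value outside its range is refused whole. The fingers move at their own pace and stop on an object; "squeeze" is the grip in N (left out, the last holds). Time passes only in rows, so rows that repeat a pose let the fingers close. It gives the time, the measured TCP pose, the force, the opening and the grip force at its end, in the units of the state.
- robot.sense(): the state, without advancing time (a new reading comes with each control period).
- robot.capture(name): name is "scene" or "top" or "wrist"; returns a dict with "image" (480x640x3 uint8, red, green, blue), "K" (3x3 intrinsics, pixels), "T" (4x4, takes a point from camera to world coordinates); the wrist camera has in their place "tool_from_camera" (4x4, takes a point from camera to tool coordinates, whose origin is the TCP and whose axes are the flange's). Camera axes: x right, y down, z forward; pixel columns grow to the right and rows downward; lengths in m; the calibration is good to about 2 mm. A picture is of the moment at which its call begins: read the wrist's pose just before it. There is no depth.
- robot.sign_off(): hands the job in; it is judged then, once.
The state is a dict: "clock": time; "qpos": joint angles; "qvel": joint speeds; "joint_torque": joint torques, N m; "tool_pos": TCP position; "ee_rot": TCP orientation; "ft_force": force on the tool from outside, world axes, zero at the start; "torque": the same for the moment, N m; "opening": finger opening in m; "grip_force": force on a finger pad.
Only numpy, scipy, OpenCV 4.12 (cv2) and the standard library are available. Lean on these libraries where they do the work, as an engineer would, in place of code of your own. Each camera call takes 0.05 s, during which the arm holds its last target. There are 200 camera calls.

## Working session

There is one attempt and no reset: what is moved stays moved. The work goes in short steps, Python scripts to look and compute and a tool call to move; the robot and the scene stay as the last step left them, time stands still between calls to the robot, and variables do not carry over. Pictures are saved under pics/ and viewed, at most 10 in all, crops included, and the job is handed in when it is done.

Besides the shell and the picture viewer there is one more tool, called after ">>>" by a JSON object that holds its "fn" and its "kwargs", one argument or row to a line. send_rows: Moves the arm, as the interface text tells. Shift numbers are shares of 0.15 m and turn numbers shares of 2 rad, none past 1 either way. Its arguments: {"type":"object","properties":{"plan":{"type":"array"},"squeeze":{"type":"number"}},"required":["plan"]}

```bash
ls; mkdir -p pics; python3 - <<'E'
from rig import robot
import cv2,numpy as np
np.set_printoptions(precision=4,suppress=True)
s=robot.sense();print(s, robot.grasp_offset)
for n in("scene","top"):
    c=robot.capture(n);cv2.imwrite(f"pics/{n}0.png",c["image"][:,:,::-1]);np.savez(f"{n}0.npz",**c);print(n,c["K"],c["T"])
c=robot.capture("wrist");print(c["K"],c["tool_from_camera"])
E
```

```text
pics
{'clock': 0.0, 'qpos': array([ 1.278 ,  0.2133, -0.035 ,  1.3235, -0.    ,  1.5708]), 'qvel': array([ 0.0007, -0.0007, -0.0024, -0.0017,  0.0011,  0.0006]), 'joint_torque': array([  0.0013, -68.6156,  48.712 ,   0.0175,   0.0001,  -0.    ]), 'tool_pos': array([0.1442, 0.4785, 0.3034]), 'ee_rot': array([-0.4583, -3.1078,  0.0016]), 'ft_force': array([-0.6664,  1.1767, -0.3565]), 'torque': array([-0.0779,  0.0362,  0.0226]), 'grip_force': 0.0, 'opening': 0.08564116545094945} 0.0539
scene [[606.6793   0.     319.4251]
 [  0.     606.6793 238.8835]
 [  0.       0.       1.    ]] [[ 0.1779  0.5481 -0.8173  1.6506]
 [ 0.9839 -0.0827  0.1587 -0.275 ]
 [ 0.0194 -0.8323 -0.554   0.9503]
 [ 0.      0.      0.      1.    ]]
top [[594.4856   0.     320.1184]
 [  0.     594.4856 238.179 ]
 [  0.       0.       1.    ]] [[ 0.0279 -0.9803  0.1953  0.2033]
 [-0.9994 -0.0309 -0.0124 -0.019 ]
 [ 0.0182 -0.1949 -0.9807  1.6412]
 [ 0.      0.      0.      1.    ]]
[[402.7866   0.     312.6082]
 [  0.     402.7866 236.5477]
 [  0.       0.       1.    ]] [[-0.0013 -0.9512 -0.3085  0.0803]
 [ 1.     -0.0014  0.0002 -0.0014]
 [-0.0006 -0.3085  0.9512 -0.0697]
 [ 0.      0.      0.      1.    ]]
```

View pics/scene0.png

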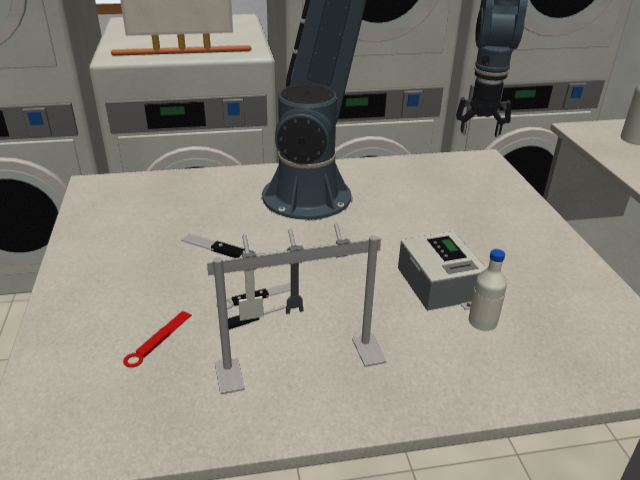

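View pics/top0.png

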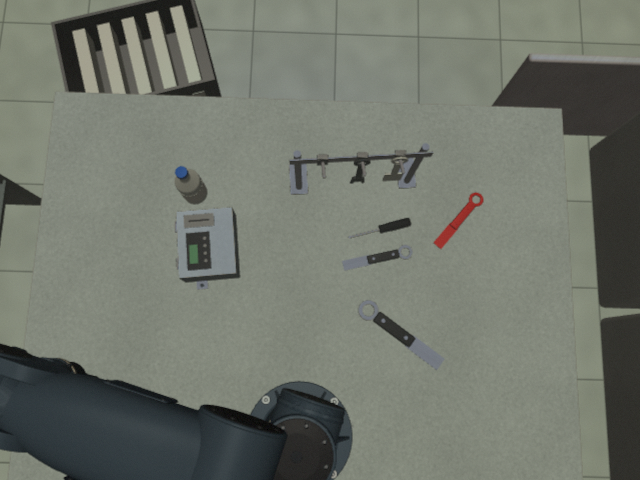

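The top view has three blades:
- The small black/steel one has its tip at (344,265) and its eye at (405,252).
- A larger black/steel one lies from (368,310) to (440,365).
- A red one lies from (437,246) to (476,199).

The small black one fits: it isn't red, it's the smaller of its colour, and its blade points to image left (+y). The free peg is the leftmost in the top view (322,157), which is (340,230) in the scene view. The pay unit is at (207,243), with its slot side facing image right. I'll check the small blade in an enlarged crop.

```bash
python3 - <<'E'
import cv2,numpy as np
t=cv2.imread("pics/top0.png");s=cv2.imread("pics/scene0.png")
def cr(im,u,v,w,h,W,H): return cv2.resize(im[v:v+h,u:u+w],(W,H),interpolation=cv2.INTER_CUBIC)
# scale 5
a=cr(t,335,210,80,60,400,300); b=cr(t,165,195,80,95*60//95,400,300)
b=cr(t,160,200,128,96,400,300); c=cr(t,285,143,80,60,400,300); d=cr(s,390,220,128,96,400,300)
cv2.imwrite("pics/m.png",np.vstack([np.hstack([a,b]),np.hstack([c,d])]))
E
```

```text
(no output)
```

View pics/m.png

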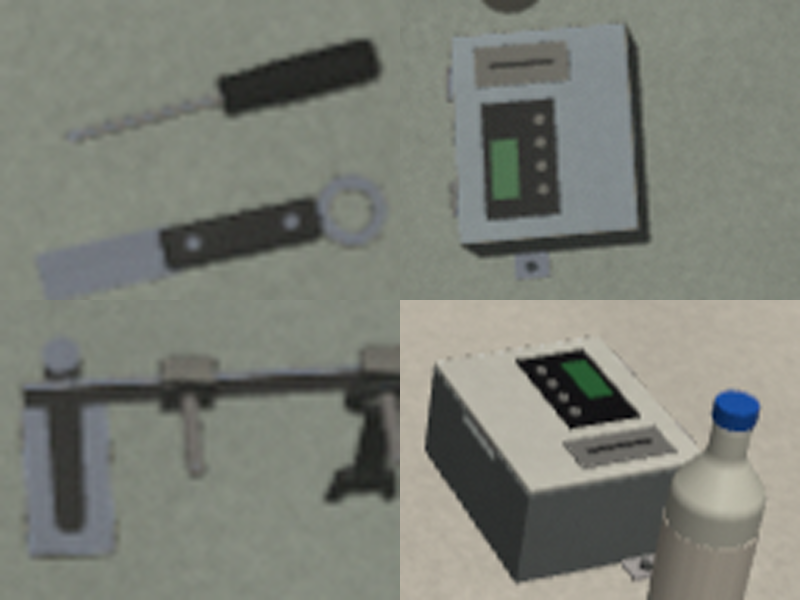

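```bash
cat >h.py <<'E'
import cv2,numpy as np
from scipy.spatial.transform import Rotation as R
from scipy.optimize import least_squares
np.set_printoptions(precision=4,suppress=True)
G=0.0539
C={n:dict(np.load(f"{n}0.npz")) for n in("scene","top")}
def ray(K,T,uv):
    d=T[:3,:3]@np.linalg.solve(K,[*uv,1.]);return T[:3,3],d
def plane(n,uv,z):
    c=C[n] if isinstance(n,str) else n
    o,d=ray(c["K"],c["T"],uv);return o+d*(z-o[2])/d[2]
def tri(obs): # [(cam,uv)]
    A=0;b=0
    for n,uv in obs:
        c=C[n] if isinstance(n,str) else n
        o,d=ray(c["K"],c["T"],uv);d/=np.linalg.norm(d);P=np.eye(3)-np.outer(d,d);A=A+P;b=b+P@o
    return np.linalg.solve(A,b)
def wcap(robot,name):
    s=robot.sense();c=robot.capture("wrist");T=np.eye(4);T[:3,:3]=R.from_rotvec(s["ee_rot"]).as_matrix();T[:3,3]=s["tool_pos"]
    c["T"]=T@c["tool_from_camera"];cv2.imwrite(f"pics/{name}.png",c["image"][:,:,::-1]);np.savez(f"{name}.npz",**c);return c
def rel(s,pos,Rt):
    """fractions shift,turn to reach TCP pos, rotation Rt from state s"""
    R0=R.from_rotvec(s["ee_rot"]);return np.r_[R0.inv().apply(np.array(pos)-s["tool_pos"])/.15,(R0.inv()*Rt).as_rotvec()/2]
E
python3 - <<'E'
from h import *
e=plane("top",(405,252),.007);t=plane("top",(343.6,265.4),.007);print(e,t,np.linalg.norm(e-t),np.degrees(np.arctan2(*(t-e)[1::-1])))
for uv in[(176.6,212.2),(233,208),(236.8,273),(180.8,277.8)]:print(plane("top",uv,.0915))
print("slot",tri([("scene",(415.6,263.2))]) if 0 else plane("scene",(415.6,263.2),.08))
for uv in[(401.8,239.2),(428.4,280.8)]:print(plane("scene",uv,.0915))
print("pegtip",plane("top",(324,177),.29),plane("scene",(338.5,226),.29),"root",plane("top",(322.6,164),.26))
print("bar",plane("top",(290,161),.275),plane("top",(432,154),.275))
E
```

```text
[ 0.4969 -0.2782  0.007 ] [ 0.4537 -0.1071  0.007 ] 0.1764434191943417 104.15093125896391
[0.5706 0.3463 0.0915]
[0.587  0.1969 0.0915]
[0.4121 0.1771 0.0915]
[0.395  0.3222 0.0915]
slot [0.508  0.1887 0.08  ]
[0.4166 0.1798 0.0915]
[0.5948 0.1907 0.0915]
pegtip [ 0.6203 -0.0412  0.29  ] [ 0.6358 -0.0391  0.29  ] root [ 0.6623 -0.0374  0.26  ]
bar [0.6622 0.0413 0.275 ] [ 0.6916 -0.3012  0.275 ]
```

Crop confirms the small black-handled blade and the empty peg. Moving to look at the pay unit up close, on the way to the opener.

>>> {"fn": "send_rows", "kwargs": {
  "plan": [
    [-0.25,-0.1,0,0,0,0,1],
    [-0.5,-0.2,0,0,0,0,1],
    [-0.75,-0.3,0,0,0,0,1],
    [-0.8,-0.3,0,0,0,0,1],
    [-0.8,-0.3,0,0,0,0,1]
  ]
}}

```text
clock: 0.57
tool_pos: [0.2479, 0.3998, 0.3039]
ee_rot: [0.464, 3.107, -0.0]
ft_force: [-0.7, 0.1, -0.8]
opening: 0.0854
grip_force: 0.0
```

>>> {"fn": "send_rows", "kwargs": {
  "plan": [
    [-0.25,-0.1,0,0,0,0,1],
    [-0.5,-0.2,0,0,0,0,1],
    [-0.75,-0.3,0,0,0,0,1],
    [-0.8,-0.3,0,0,0,0,1],
    [-0.8,-0.3,0,0,0,0,1]
  ]
}}

```text
clock: 0.98
tool_pos: [0.3492, 0.3228, 0.3037]
ee_rot: [-0.462, -3.107, 0.0]
ft_force: [-0.7, 0.2, 0.7]
opening: 0.0853
grip_force: 0.0
```

>>> {"fn": "send_rows", "kwargs": {
  "plan": [
    [-0.25,-0.1,0,0,0,0.06,1],
    [-0.5,-0.2,0,0,0,0.12,1],
    [-0.75,-0.3,0,0,0,0.18,1],
    [-0.8,-0.3,0,0,0,0.24,1],
    [-0.8,-0.3,0,0,0,0.3,1],
    [-0.8,-0.3,0,0,0,0.36,1],
    [-0.8,-0.3,0,0,0,0.42,1],
    [-0.8,-0.3,0,0,0,0.48,1],
    [-0.8,-0.3,0,0,0,0.51,1],
    [-0.8,-0.3,0,0,0,0.51,1]
  ]
}}

```text
clock: 1.82
tool_pos: [0.449, 0.2472, 0.3038]
ee_rot: [-1.918, -2.487, 0.0]
ft_force: [-0.5, -0.6, -0.3]
opening: 0.0854
grip_force: 0.0
```

```bash
python3 - <<'E'
from h import *
from rig import robot
s=robot.sense();print(s["clock"],s["tool_pos"],s["qpos"],R.from_rotvec(s["ee_rot"]).as_matrix())
wcap(robot,"w1")
E
```

```text
1.8167 [0.449  0.2472 0.3038] [ 0.5031  0.2393 -0.0011  1.3307  0.0005  1.8172] [[-0.2539  0.9672 -0.0005]
 [ 0.9672  0.2539  0.0002]
 [ 0.0004 -0.0005 -1.    ]]
```

View pics/w1.png

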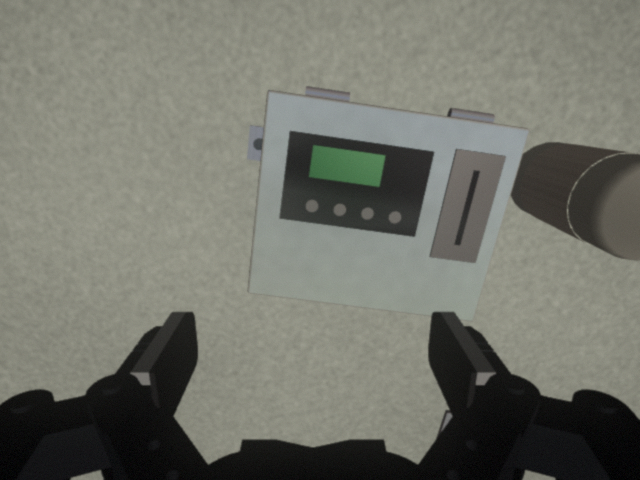

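Cover corners sit at (268,91), (527,128), (473,320) and (248,293), with the front edge at the bottom and the bottle on the right. Next I'll move over the opener.

>>> {"fn": "send_rows", "kwargs": {
  "plan": [
    [-0.25,-0.05,0,0,0,0,1],
    [-0.5,-0.1,0,0,0,0,1],
    [-0.75,-0.15,0,0,0,0,1],
    [-1.0,-0.19,0,0,0,0,1]
  ]
}}

```text
clock: 2.2
tool_pos: [0.46, 0.0928, 0.3039]
ee_rot: [-1.911, -2.493, -0.0]
ft_force: [0.0, 0.7, 0.0]
opening: 0.0851
grip_force: 0.0
```

>>> {"fn": "send_rows", "kwargs": {
  "plan": [
    [-0.25,-0.05,0,0,0,0,1],
    [-0.5,-0.1,0,0,0,0,1],
    [-0.75,-0.15,0,0,0,0,1],
    [-1.0,-0.19,0,0,0,0,1]
  ]
}}

```text
clock: 2.53
tool_pos: [0.4711, -0.0599, 0.304]
ee_rot: [1.912, 2.493, 0.0]
ft_force: [0.6, 0.8, -0.1]
opening: 0.0858
grip_force: 0.0
```

>>> {"fn": "send_rows", "kwargs": {
  "plan": [
    [-0.25,-0.05,0.17,0,0,0,1],
    [-0.5,-0.1,0.34,0,0,0,1],
    [-0.75,-0.15,0.5,0,0,0,1],
    [-1.0,-0.2,0.67,0,0,0,1],
    [-1.0,-0.2,0.67,0,0,0,1],
    [-1.0,-0.2,0.67,0,0,0,1]
  ]
}}

```text
clock: 3.03
tool_pos: [0.48, -0.2131, 0.2009]
ee_rot: [-1.915, -2.486, 0.002]
ft_force: [0.0, 0.8, 0.2]
opening: 0.0857
grip_force: 0.0
```

```bash
python3 - <<'E'
from h import *
from rig import robot
s=robot.sense();print(s["clock"],s["tool_pos"],s["qpos"])
wcap(robot,"w2")
c=dict(np.load("w1.npz"))
P=[plane(c,uv,.0915) for uv in[(268,91),(527,128),(473,320),(248,293)]];print(np.array(P))
E
```

```text
3.0333 [ 0.48   -0.2131  0.2009] [-0.4177  0.3081 -0.1729  1.0934 -0.0002  0.8948]
[[0.3966 0.3246 0.0915]
 [0.5713 0.3459 0.0915]
 [0.5903 0.1995 0.0915]
 [0.4138 0.1776 0.0915]]
```

View pics/w2.png

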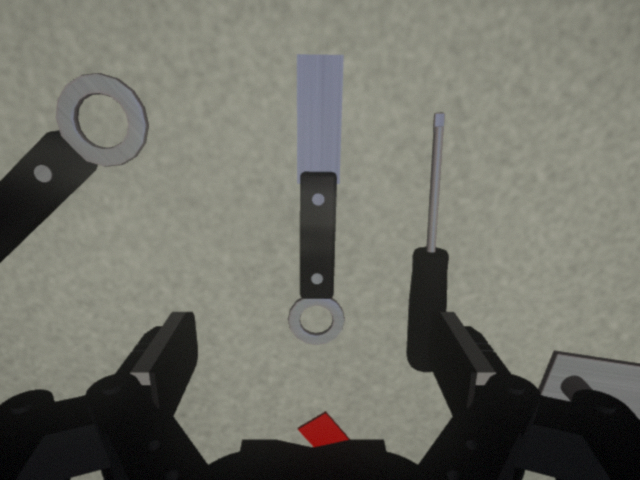

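The opener's tip is at (320,55), the eye at (316,320) and the handle spans (318,173–297). The screwdriver lies about 75 mm to the right, near (430,310), so I'll approach with a narrower opening.

```bash
python3 - <<'E'
from h import *
from rig import robot
s=robot.sense()
c=dict(np.load("w2.npz"))
t=plane(c,(320,55),.008);e=plane(c,(316.5,320),.0095);f=plane(c,(318.5,173),.014);b=plane(c,(317.5,297),.014)
print(t,e,f,b,np.linalg.norm(t-e),np.linalg.norm(f-b))
d=(t-e)[:2];d/=np.linalg.norm(d);yaw=np.arctan2(d[1],d[0]);print(np.degrees(yaw))
o=(e[:2]+.064*d+t[:2]-.115*d)/2;print("origin",o,(f+b)/2)
Rt=R.from_matrix(np.c_[[d[0],d[1],0],[d[1],-d[0],0],[0,0,-1]])
for x in(0,-.005):print(rel(s,[*(o+x*d),.079],Rt))
E
```

```text
[ 0.4546 -0.108   0.008 ] [ 0.4983 -0.2803  0.0095] [ 0.4717 -0.1756  0.014 ] [ 0.4936 -0.26    0.014 ] 0.17769790452060838 0.08724258387845346
104.21576688425935
origin [ 0.4827 -0.2189] [ 0.4826 -0.2178  0.014 ]
[-0.051   0.004   0.822  -0.0008 -0.0008  0.0053]
[-0.0844  0.0037  0.822  -0.0008 -0.0008  0.0053]
```

>>> {"fn": "send_rows", "kwargs": {
  "plan": [
    [-0.08,0,0.1,0,0,0,0.55],
    [-0.08,0,0.25,0,0,0.005,0.55],
    [-0.08,0,0.4,0,0,0.005,0.55],
    [-0.08,0,0.55,0,0,0.005,0.55],
    [-0.08,0,0.65,0,0,0.005,0.55],
    [-0.08,0,0.75,0,0,0.005,0.55],
    [-0.08,0,0.833,0,0,0.005,0.55],
    [-0.08,0,0.833,0,0,0.005,0.55]
  ]
}}

```text
clock: 3.75
tool_pos: [0.4836, -0.2213, 0.0773]
ee_rot: [-1.924, -2.481, 0.0]
ft_force: [-0.6, 0.4, -0.4]
opening: 0.047
grip_force: 0.0
```

>>> {"fn": "send_rows", "kwargs": {
  "plan": [
    [0,0,0,0,0,0,0],
    [0,0,0,0,0,0,0],
    [0,0,0,0,0,0,0],
    [0,0,0,0,0,0,0],
    [0,0,0,0,0,0,0],
    [0,0,0,0,0,0,0],
    [0,0,0,0,0,0,0],
    [0,0,0,0,0,0,0]
  ],
  "squeeze": 110
}}

```text
clock: 4.42
tool_pos: [0.4846, -0.2229, 0.0803]
ee_rot: [1.927, 2.479, 0.002]
ft_force: [-2.2, 5.4, 11.7]
opening: 0.0197
grip_force: 107.7
```

>>> {"fn": "send_rows", "kwargs": {
  "plan": [
    [0,0,-0.2,0,0,0,0],
    [0,0,-0.4,0,0,0,0],
    [0,0,-0.6,0,0,0,0],
    [0,0,-0.8,0,0,0,0],
    [0,0,-0.8,0,0,0,0]
  ]
}}

```text
clock: 4.83
tool_pos: [0.4861, -0.224, 0.2053]
ee_rot: [1.923, 2.473, 0.003]
ft_force: [2.0, -0.8, 0.0]
opening: 0.0199
grip_force: 109.0
```

```bash
python3 - <<'E'
from h import *
from rig import robot
s=robot.sense();print(s)
c=wcap(robot,"w3")
E
```

```text
{'clock': 4.8333, 'qpos': array([-0.4319,  0.3156, -0.1508,  1.0953,  0.0001,  0.8902]), 'qvel': array([-0.0009,  0.0415, -0.0868, -0.1147,  0.0015, -0.0003]), 'joint_torque': array([ -0.0432, -74.454 ,  45.511 ,   4.2158,   0.0277,  -0.0031]), 'tool_pos': array([ 0.4861, -0.224 ,  0.2053]), 'ee_rot': array([1.9234, 2.4727, 0.0034]), 'ft_force': array([ 1.9769, -0.7764,  0.0025]), 'torque': array([-0.0685, -0.0896, -0.0293]), 'grip_force': 109.02096980513306, 'opening': 0.019941030809079822}
```

View pics/w3.png

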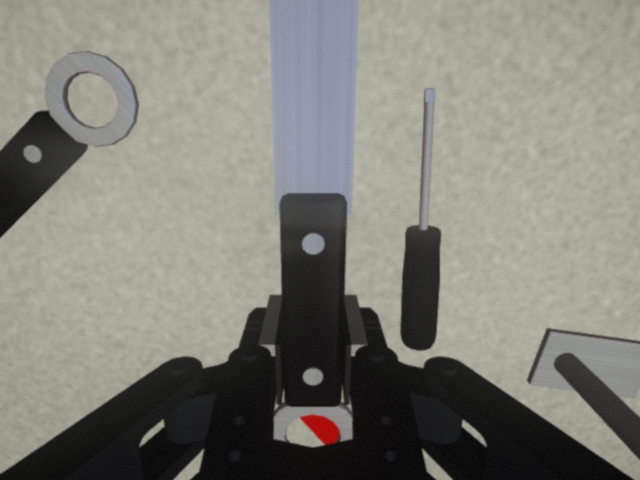

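The blade is held square between the pads: handle front edge at (281–346,195), rivets at (313,244) and (313,377), rear end at y≈404. I'll fit its pose in the tool frame.

```bash
python3 - <<'E'
from h import *
c2=dict(np.load("w2.npz"));c=dict(np.load("w3.npz"))
o=np.array([.4827,-.2189]);d=np.array([np.cos(np.radians(104.2)),np.sin(np.radians(104.2))])
riv=[ (plane(c2,uv,.0145)[:2]-o)@d for uv in[(318.5,199),(316.5,279)]];print("rivets",riv)
obj=np.array([[.045,.012,.014],[.045,-.012,.014],[riv[0],0,.0145],[riv[1],0,.0145],[-.045,.012,.014],[-.045,-.012,.014]])
px=np.array([[282,195],[345,195],[313,244],[313,377],[281,404],[343,404]],float)
# opener frame in tool: y_op = -y_tool, z_op=-z_tool nominal
B=R.from_matrix(np.diag([1,-1,-1.]))
Tct=np.linalg.inv(c["tool_from_camera"]);K=c["K"]
def proj(p):
    P=(R.from_rotvec(p[3:])*B).apply(obj)+p[:3]
    Q=P@Tct[:3,:3].T+Tct[:3,3];q=Q@K.T;return q[:,:2]/q[:,2:]
w=np.array([1,1,1,1,.4,.4])[:,None]
f=lambda p:np.r_[((proj(p)-px)*w).ravel(),p[3]*50,]
r=least_squares(f,[0,0,.07,0,0,0]);print(r.x,np.degrees(r.x[3:]));print(proj(r.x)-px)
p=r.x;tt=(R.from_rotvec(p[3:])*B)
for n,q in(("tip",[.115,0,.007]),("eye",[-.064,0,.007])):print(n,tt.apply(q)+p[:3])
E
```

```text
rivets [np.float64(0.027906793230855965), np.float64(-0.028557931511313805)]
[ 0.0019 -0.0015  0.085   0.0007 -0.0518  0.0045] [ 0.0394 -2.966   0.2577]
[[-1.7562  1.0156]
 [ 1.5756  1.2223]
 [ 0.2449 -2.0363]
 [-0.2554 -1.7976]
 [ 3.0163  4.7834]
 [-1.7916  4.9253]]
tip [ 0.1171 -0.001   0.084 ]
eye [-0.0616 -0.0018  0.0747]
```

>>> {"fn": "send_rows", "kwargs": {
  "plan": [
    [0.25,0.08,0,0,0,0,0],
    [0.5,0.18,0,0,0,0,0],
    [0.7,0.26,0,0,0,0,0],
    [0.8,0.32,0,0,0,0,0],
    [0.8,0.32,0,0,0,0,0]
  ]
}}

```text
clock: 5.3
tool_pos: [0.5012, -0.0919, 0.1983]
ee_rot: [-1.925, -2.482, -0.001]
ft_force: [0.3, -0.2, -1.1]
opening: 0.0197
grip_force: 108.9
```

>>> {"fn": "send_rows", "kwargs": {
  "plan": [
    [0.25,0.1,0.1,0,0,0.03,0],
    [0.5,0.2,0.2,0,0,0.063,0],
    [0.7,0.28,0.3,0,0,0.063,0],
    [0.8,0.32,0.3,0,0,0.063,0],
    [0.8,0.32,0.3,0,0,0.063,0],
    [0.8,0.32,0.3,0,0,0.063,0]
  ]
}}

```text
clock: 5.8
tool_pos: [0.5177, 0.0334, 0.153]
ee_rot: [-2.079, -2.354, 0.001]
ft_force: [0.5, -1.0, -1.1]
opening: 0.0195
grip_force: 108.9
```

```bash
python3 - <<'E'
from h import *
from rig import robot
s=robot.sense();print(s["clock"],s["tool_pos"],s["qpos"],s["opening"],s["ft_force"]);T=R.from_rotvec(s["ee_rot"]);print(T.as_matrix())
im=[]
for n,(u,v,w,h) in(("scene",(310,170,160,120)),("top",(170,190,160,120))):
    c=robot.capture(n);np.savez(f"{n}1.npz",**c)
    for x in(.115,.045,-.064):
        p=T.apply([x+.002,-.0015,.077])+s["tool_pos"]; q=c["K"]@(c["T"][:3,:3].T@(p-c["T"][:3,3]));print(n,x,q[:2]/q[2],p)
    im.append(cv2.resize(c["image"][v:v+h,u:u+w,::-1],None,fx=5,fy=5,interpolation=cv2.INTER_CUBIC)[:, :])
cv2.imwrite("pics/s1.png",im[0]);cv2.imwrite("pics/t1.png",im[1])
E
```

```text
5.8 [0.5177 0.0334 0.153 ] [ 0.0646  0.3297 -0.2713  0.9705 -0.0002  1.5115] 0.019525595477075473 [ 0.481  -1.0081 -1.1402]
[[-0.1236  0.9923 -0.0007]
 [ 0.9923  0.1236 -0.0002]
 [-0.0001 -0.0008 -1.    ]]
scene 0.115 [399.2645 264.4446] [0.5017 0.1493 0.076 ]
scene 0.045 [372.7231 269.0755] [0.5103 0.0799 0.076 ]
scene -0.064 [330.0701 276.5176] [ 0.5238 -0.0283  0.0761]
top 0.115 [249.7049 240.9045] [0.5017 0.1493 0.076 ]
top 0.045 [275.8048 238.5353] [0.5103 0.0799 0.076 ]
top -0.064 [316.2806 234.8613] [ 0.5238 -0.0283  0.0761]
```

View pics/s1.png

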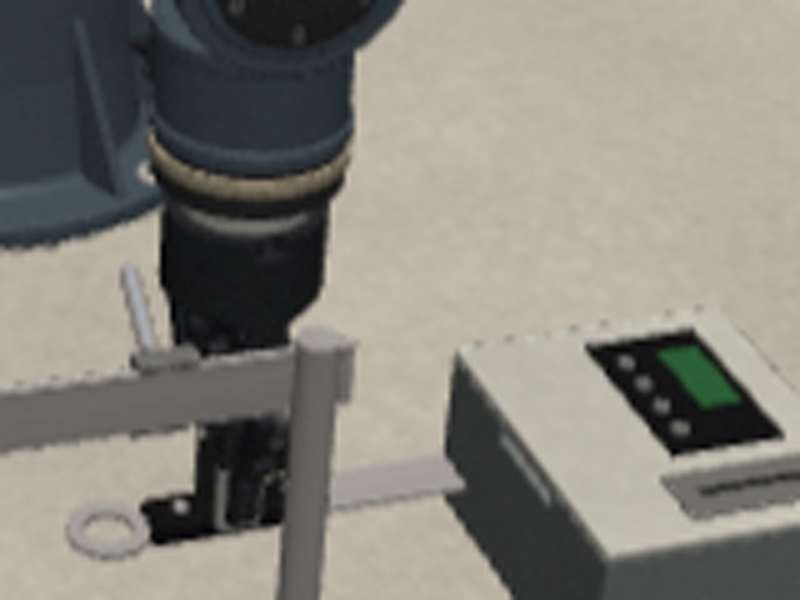

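Tip is at crop (458,471), i.e. scene (401.6,264.2), the eye at (331.6,275.8) and the slot at crop (527,468). The blade sits level within about 1°, ahead of the slot. Next I'll compare it with the projected slot.

```bash
python3 - <<'E'
from h import *
c=C["scene"]
def pr(p):
    q=c["K"]@(c["T"][:3,:3].T@(np.array(p)-c["T"][:3,3]));return q[:2]/q[2]
u=np.array([-.122,.9925,0]);v=np.array([.9925,.122,0]);s=np.array([.502,.1875,.08])
print("slot",pr(s),"ends",pr(s+.03*v),pr(s-.03*v),"front corners",pr(s+.09*v+[0,0,.0115]),pr(s-.09*v+[0,0,.0115]))
t=np.array([.5017,.1493,.0775]);print(pr(t),pr(t+u*.004),pr(t+[0,0,.005]),pr(t+v*.005))
E
```

```text
slot [414.3723 261.8368] ends [419.5767 268.8163] [409.3307 255.0757] front corners [431.102  279.5759] [400.1216 238.458 ]
[399.3082 263.9713] [400.8072 263.7116] [399.4966 262.3203] [400.1265 265.1283]
```

View pics/t1.png

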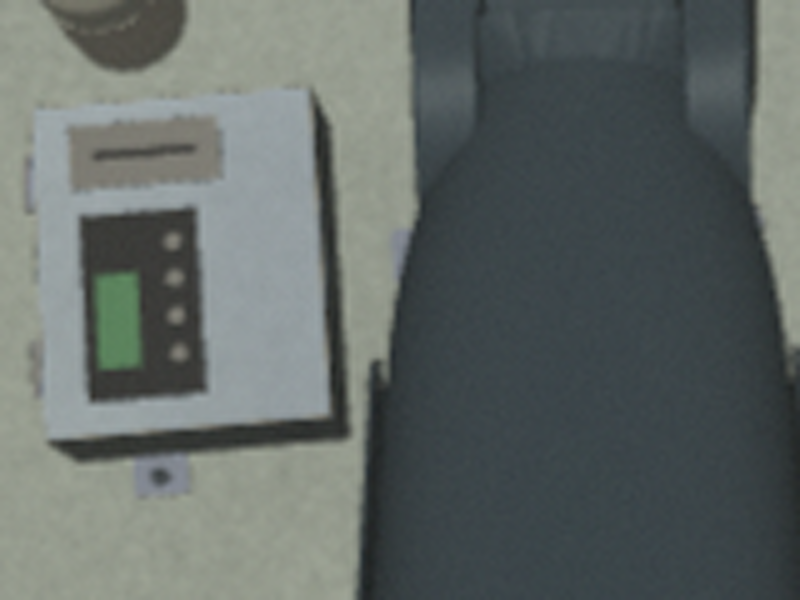

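>>> {"fn": "send_rows", "kwargs": {
  "plan": [
    [0.05,0.02,0,0,0,0,0],
    [0.1,0.027,0,0,0,0,0],
    [0.17,0.027,0,0,0,0,0],
    [0.23,0.027,0,0,0,0,0],
    [0.28,0.027,0,0,0,0,0],
    [0.3,0.027,0,0,0,0,0],
    [0.3,0.027,0,0,0,0,0]
  ]
}}

```text
clock: 6.48
tool_pos: [0.5163, 0.0789, 0.1535]
ee_rot: [-2.08, -2.354, -0.0]
ft_force: [0.1, 0.4, -1.1]
opening: 0.0198
grip_force: 108.9
```

>>> {"fn": "send_rows", "kwargs": {
  "plan": [
    [0.06,0,0,0,0,0,0],
    [0.12,0,0,0,0,0,0],
    [0.17,0,0,0,0,0,0],
    [0.17,0,0,0,0,0,0]
  ]
}}

```text
clock: 6.82
tool_pos: [0.5132, 0.1047, 0.1534]
ee_rot: [-2.08, -2.354, -0.0]
ft_force: [-0.5, 0.3, -1.8]
opening: 0.0199
grip_force: 108.9
```

>>> {"fn": "send_rows", "kwargs": {
  "plan": [
    [0,0,-0.03,0,0,0,0],
    [0,0,-0.06,0,0,0,0],
    [0,0,-0.09,0,0,0,0],
    [0,0,-0.12,0,0,0,0],
    [0,0,-0.15,0,0,0,0],
    [0,0,-0.15,0,0,0,0]
  ]
}}

```text
clock: 7.32
tool_pos: [0.5137, 0.1032, 0.177]
ee_rot: [2.082, 2.352, 0.001]
ft_force: [-1.4, 0.4, -4.3]
opening: 0.02
grip_force: 108.5
```

>>> {"fn": "send_rows", "kwargs": {
  "plan": [
    [0.015,0,-0.07,0,0,0,0],
    [0.037,0,-0.143,0,0,0,0],
    [0.06,0,-0.2,0,0,0,0],
    [0.083,0,-0.247,0,0,0,0],
    [0.125,0,-0.315,0,0,0,0],
    [0.17,0,-0.373,0,0,0,0],
    [0.225,0,-0.43,0,0,0,0],
    [0.28,0,-0.48,0,0,0,0],
    [0.28,0,-0.48,0,0,0,0]
  ]
}}

```text
clock: 8.07
tool_pos: [0.5086, 0.1469, 0.2496]
ee_rot: [2.08, 2.354, 0.004]
ft_force: [0.4, 0.8, -2.0]
opening: 0.0197
grip_force: 108.8
```

```bash
python3 - <<'E'
from h import *
from rig import robot
s=robot.sense();print(s["clock"],s["tool_pos"],s["qpos"],s["ft_force"])
c=robot.capture("scene");cv2.imwrite("pics/s2.png",cv2.resize(c["image"][150:300,310:510,::-1],None,fx=4,fy=4,interpolation=cv2.INTER_CUBIC))
E
```

```text
8.0667 [0.5086 0.1469 0.2496] [ 0.2809  0.2869 -0.0755  1.2062  0.0008  1.7283] [ 0.4089  0.8428 -1.9875]
```

View pics/s2.png

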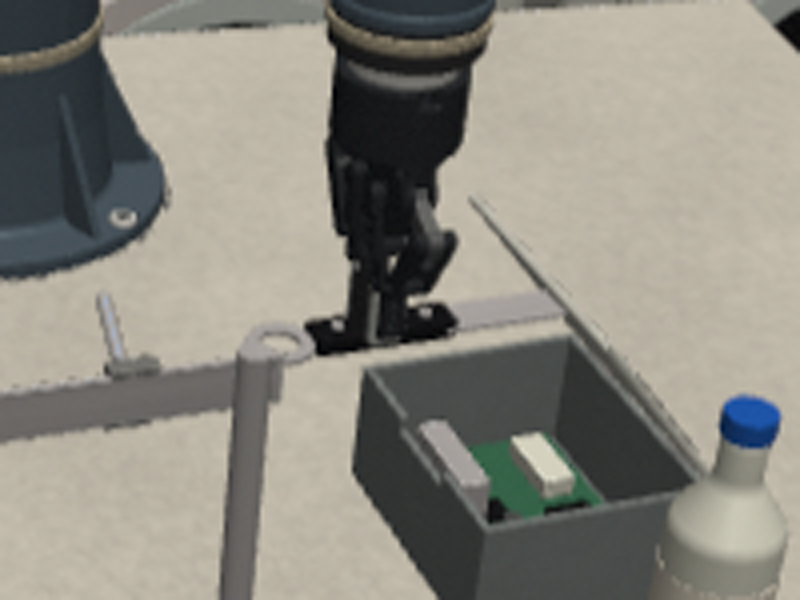

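The blade has the cover about half open and there's no slip. Continuing along the arc.

>>> {"fn": "send_rows", "kwargs": {
  "plan": [
    [0.065,0,-0.045,0,0,0,0],
    [0.13,0,-0.083,0,0,0,0],
    [0.185,0,-0.107,0,0,0,0],
    [0.24,0,-0.127,0,0,0,0],
    [0.295,0,-0.143,0,0,0,0],
    [0.35,0,-0.153,0,0,0,0],
    [0.41,0,-0.16,0,0,0,0],
    [0.47,0,-0.165,0,0,0,0],
    [0.54,0,-0.165,0,0,0,0],
    [0.58,0,-0.165,0,0,0,0]
  ]
}}

```text
clock: 8.95
tool_pos: [0.4975, 0.2327, 0.2726]
ee_rot: [-2.081, -2.353, -0.0]
ft_force: [1.0, -2.1, -1.7]
opening: 0.02
grip_force: 108.9
```

>>> {"fn": "send_rows", "kwargs": {
  "plan": [
    [0,0,0,0,0,0,0],
    [0.02,0,0,0,0,0,0],
    [0.02,0,0,0,0,0,0],
    [0.02,0,0,0,0,0,0]
  ]
}}

```text
clock: 9.28
tool_pos: [0.4973, 0.2343, 0.2727]
ee_rot: [-2.082, -2.352, -0.0]
ft_force: [0.3, 1.0, -1.4]
opening: 0.02
grip_force: 108.9
```

```bash
python3 - <<'E'
from h import *
from rig import robot
s=robot.sense();print(s["clock"],s["tool_pos"],s["qpos"],s["ft_force"])
c=robot.capture("scene");a=cv2.resize(c["image"][150:300,310:510,::-1],(400,300),interpolation=cv2.INTER_CUBIC)
t=C["top"]["image"][130:205,280:380,::-1];b=cv2.resize(t,(400,300),interpolation=cv2.INTER_CUBIC)
d=cv2.resize(C["scene"]["image"][215:255,200:400,::-1],(800,160),interpolation=cv2.INTER_CUBIC)
cv2.imwrite("pics/s3.png",np.vstack([np.hstack([a,b]),d]))
E
```

```text
9.2833 [0.4973 0.2343 0.2727] [0.4402 0.3228 0.0324 1.2805 0.0002 1.889 ] [ 0.2747  0.9861 -1.4097]
```

View pics/s3.png

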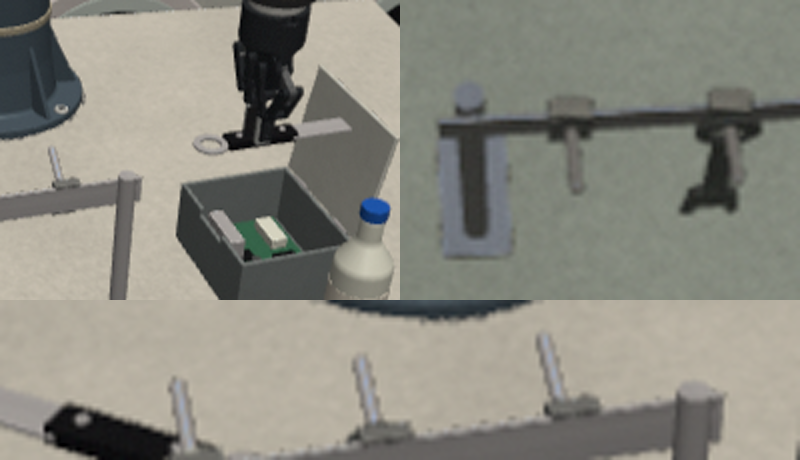

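The cover stands upright, about 1.65 rad. The free peg's tip is at scene (336.3,224.3) and top (324.3,177.5). Next: triangulate the peg and plan the hang.

```bash
python3 - <<'E'
from h import *
for b in((0,0),(1.1,1.7)):
    print("tip",tri([("top",(324.2,177.3)),("scene",(336.3-b[0],224.4-b[1]))]))
print("tip z=.29: top",plane("top",(324.2,177.3),.29),"scene",plane("scene",(336.3,224.4),.29),plane("scene",(335.2,222.7),.29))
def pr(n,p):
    c=C[n];q=c["K"]@(c["T"][:3,:3].T@(np.array(p)-c["T"][:3,3]));return q[:2]/q[2]
# predicted feature pixels with tip guess, rail yaw 4.9
y=np.radians(4.9);o=np.array([-np.cos(y),-np.sin(y),0]);tip=np.array([.623,-.041,.29]);root=tip-o*.052-[0,0,.03]
v=np.array([-np.sin(y),np.cos(y),0])
for n in("top","scene"):
    print(n,"tip",pr(n,tip),"root",pr(n,root),"mid",pr(n,(tip+root)/2),"clip top",pr(n,root+[0,0,.021]),"post y", pr(n,root+[0,0,.026]+v*.055-o*-.0))
print(root)
# other pegs tips (scene) : px
for uv in((200+179/4,215+80/4),(200+361/4,215+57/4)): print(plane("scene",uv,.29))
E
```

```text
tip [ 0.6212 -0.0412  0.2849]
tip [ 0.6199 -0.0422  0.2884]
tip z=.29: top [ 0.6195 -0.0417  0.29  ] scene [ 0.6292 -0.0423  0.29  ] [ 0.6224 -0.0433  0.29  ]
top tip [323.9419 175.8869] root [322.382  159.0628] mid [323.1511 167.3585] clip top [322.5741 156.2148] post y [299.6356 156.6515]
scene tip [336.3351 222.7558] root [343.1605 248.83  ] mid [339.7131 235.6604] clip top [343.5947 240.1341] post y [369.9343 234.5024]
[ 0.6748 -0.0366  0.26  ]
[ 0.6409 -0.2293  0.29  ]
[ 0.6334 -0.1377  0.29  ]
```

>>> {"fn": "send_rows", "kwargs": {
  "plan": [
    [-0.1,0,0,0,0,0,0],
    [-0.3,0,0,0,0,0,0],
    [-0.55,0,0,0,0,0,0],
    [-0.8,0,0,0,0,0,0],
    [-0.8,0,0,0,0,0,0]
  ]
}}

```text
clock: 9.75
tool_pos: [0.5123, 0.11, 0.2729]
ee_rot: [2.086, 2.347, -0.001]
ft_force: [-0.6, -0.4, -1.6]
opening: 0.0197
grip_force: 108.9
```

>>> {"fn": "send_rows", "kwargs": {
  "plan": [
    [-0.2,-0.1,-0.05,0,0,0,0],
    [-0.4,-0.2,-0.1,0,0,0,0],
    [-0.6,-0.3,-0.15,0,0,0,0],
    [-0.8,-0.41,-0.18,0,0,0,0],
    [-1.0,-0.41,-0.18,0,0,0,0],
    [-1.0,-0.41,-0.18,0,0,0,0]
  ]
}}

```text
clock: 10.25
tool_pos: [0.4689, -0.0452, 0.3004]
ee_rot: [2.085, 2.347, 0.0]
ft_force: [-0.7, 0.1, -2.3]
opening: 0.0202
grip_force: 108.9
```

>>> {"fn": "send_rows", "kwargs": {
  "plan": [
    [0,0,0,0,0,-0.05,0],
    [0,0,0,0,0,-0.1,0],
    [0,0,0,0,0,-0.15,0],
    [0,0,0,0,0,-0.2,0],
    [0,0,0,0,0,-0.25,0],
    [0,0,0,0,0,-0.3,0],
    [0,0,0,0,0,-0.35,0],
    [0,0,0,0,0,-0.38,0],
    [0,0,0,0,0,-0.38,0]
  ]
}}

```text
clock: 11.0
tool_pos: [0.4691, -0.0411, 0.2997]
ee_rot: [1.057, 2.958, 0.0]
ft_force: [0.8, 0.2, -1.2]
opening: 0.0197
grip_force: 109.0
```

>>> {"fn": "send_rows", "kwargs": {
  "plan": [
    [0,0,0,0,0,-0.05,0],
    [0,0,0,0,0,-0.1,0],
    [0,0,0,0,0,-0.15,0],
    [0,0,0,0,0,-0.2,0],
    [0,0,0,0,0,-0.25,0],
    [0,0,0,0,0,-0.3,0],
    [0,0,0,0,0,-0.35,0],
    [0,0,0,0,0,-0.38,0],
    [0,0,0,0,0,-0.38,0]
  ]
}}

```text
clock: 11.75
tool_pos: [0.4691, -0.0411, 0.2997]
ee_rot: [-0.113, 3.139, 0.0]
ft_force: [-0.5, -0.3, -1.3]
opening: 0.0201
grip_force: 109.0
```

```bash
python3 - <<'E'
from h import *
from rig import robot
s=robot.sense();print(s["clock"],s["tool_pos"],s["qpos"],s["ft_force"],s["opening"]);print(R.from_rotvec(s["ee_rot"]).as_matrix())
E
```

```text
11.75 [ 0.4691 -0.0411  0.2997] [-0.0875  0.1538 -0.1172  1.2997  0.0001 -0.1592] [-0.5443 -0.3388 -1.3102] 0.02012126773052902
[[-0.9974 -0.0716  0.0001]
 [-0.0716  0.9974  0.0001]
 [-0.0001  0.0001 -1.    ]]
```

>>> {"fn": "send_rows", "kwargs": {
  "plan": [
    [0,0,0,0,-0.05,0,0],
    [0,0,0,0,-0.1,0,0],
    [0,0,0,0,-0.15,0,0],
    [0,0,0,0,-0.2,0,0],
    [0,0,0,0,-0.25,0,0],
    [0,0,0,0,-0.3,0,0],
    [0,0,0,0,-0.35,0,0],
    [0,0,0,0,-0.39,0,0],
    [0,0,0,0,-0.39,0,0]
  ]
}}

```text
clock: 12.5
tool_pos: [0.4668, -0.0409, 0.2975]
ee_rot: [-0.078, 2.359, 0.037]
ft_force: [-0.2, 0.1, -3.0]
opening: 0.0199
grip_force: 109.0
```

>>> {"fn": "send_rows", "kwargs": {
  "plan": [
    [0,0,0,0,-0.05,0,0],
    [0,0,0,0,-0.1,0,0],
    [0,0,0,0,-0.15,0,0],
    [0,0,0,0,-0.2,0,0],
    [0,0,0,0,-0.25,0,0],
    [0,0,0,0,-0.3,0,0],
    [0,0,0,0,-0.35,0,0],
    [0,0,0,0,-0.39,0,0],
    [0,0,0,0,-0.39,0,0],
    [0,0,0,0,-0.39,0,0]
  ]
}}

```text
clock: 13.33
tool_pos: [0.5601, -0.0727, 0.4192]
ee_rot: [-0.065, 1.634, 0.067]
ft_force: [0.1, 0.2, 0.0]
opening: 0.02
grip_force: 109.1
```

```bash
python3 - <<'E'
from h import *
from rig import robot
s=robot.sense();print(s["clock"],s["tool_pos"],s["qpos"],s["ft_force"],s["opening"]);T=R.from_rotvec(s["ee_rot"]);print(T.as_matrix())
eye=T.apply([-.0597,-.001,.0735])+s["tool_pos"]
P0=np.array([.599,-.0435,.3015]);P1=np.array([.6565,-.0389,.269])
print("eye",eye,"to P0",T.inv().apply(P0-eye)/.15,"P0->P1",T.inv().apply(P1-P0)/.15)
for n in("scene","top"):
    c=robot.capture(n);np.savez(f"{n}2.npz",**c)
    q=c["K"]@(c["T"][:3,:3].T@(eye-c["T"][:3,3]));print(n,q[:2]/q[2])
wcap(robot,"w4")
E
```

```text
13.3333 [ 0.5601 -0.0727  0.4192] [-0.2835 -0.1979 -1.1295 -0.8635  0.3657 -0.0205] [0.0772 0.202  0.0153] 0.020016223046970698
[[-0.0637 -0.0827  0.9945]
 [-0.0014  0.9966  0.0827]
 [-0.998   0.0038 -0.0636]]
eye [ 0.6371 -0.0675  0.4741] to P0 [ 1.1646  0.1759 -0.166 ] P0->P1 [ 0.1918 -0.002   0.3975]
scene [327.332  143.7556]
top [339.099  143.2811]
```

The elbow hit its range here, so the level pose drifted upward. I'll fit the arm geometry from the logged poses and choose a feasible pitch.

```bash
python3 - <<'E'
from h import *
D=[((.213,-.035,1.3235),(.1442,.4785,.3034)),((.2393,-.0011,1.3307),(.449,.2472,.3038)),((.3081,-.1729,1.0934),(.48,-.2131,.2009)),((.3297,-.2713,.9705),(.5177,.0334,.153)),((.2869,-.0755,1.2062),(.5086,.1469,.2496)),((.3228,.0324,1.2805),(.4973,.2343,.2727)),((.1538,-.1172,1.2997),(.4691,-.0411,.2997))]
A=[];b=[]
# unknown: h, L1, L2, k (offset perp to forearm), L3 ; base offset r0
for (q2,q3,q4),p in D:
    f=q2-q3;t=f+q4
    A.append([1,0,np.sin(q2),np.cos(f),np.sin(f),np.cos(t)]);b.append(np.hypot(p[0],p[1]))
    A.append([0,1,np.cos(q2),-np.sin(f),np.cos(f),-np.sin(t)]);b.append(p[2])
# current pose, q5=.3657 (approx: use wrist centre: TCP - L3*z_tool) 
q2,q3=-.1979,-1.1295;f=q2-q3;zt=np.array([.9945,.0827,-.0636]);p=np.array([.5601,-.0727,.4192]);rd=np.array([np.cos(-.2835),np.sin(-.2835)])
A.append([1,0,np.sin(q2),np.cos(f),np.sin(f),zt[:2]@rd]);b.append(p[:2]@rd)
A.append([0,1,np.cos(q2),-np.sin(f),np.cos(f),zt[2]]);b.append(p[2])
x,res,rk,sv=np.linalg.lstsq(np.array(A),np.array(b),rcond=1e-3);print(x,rk,sv,np.abs(np.array(A)@x-b).max())
r0,h,L1,L2,k,L3=x
inw=np.array([.997,.075])
for name,P in(("P0",[.599,-.0435,.3015]),("P1",[.6565,-.0389,.269])):
  for pitch in range(0,70,10):
    a=np.radians(pitch);z=np.r_[inw*np.cos(a),-np.sin(a)];xx=np.r_[-inw*np.sin(a),-np.cos(a)]
    T=np.array(P)+.0597*xx-.0735*z;r=np.hypot(*T[:2])
    def g(q):
        f=q[0]-q[1];return [r0+L1*np.sin(q[0])+L2*np.cos(f)+k*np.sin(f)+L3*np.cos(a)-r,h+L1*np.cos(q[0])-L2*np.sin(f)+k*np.cos(f)-L3*np.sin(a)-T[2]]
    s=least_squares(g,[0,-.8]);q=s.x;print(name,pitch,T,q,a-q[0]+q[1],s.cost)
E
```

```text
[0.0015 0.2507 0.4748 0.3926 0.0716 0.3843] 6 [5.455  4.0159 1.2462 0.6024 0.2033 0.1733] 0.0009456268934420198
P0 0 [ 0.5257 -0.049   0.2418] [ 0.756 -1.473] -2.2290330576584108 2.0480696866397533e-26
P0 10 [ 0.5165 -0.0497  0.2555] [ 0.1816 -1.4359] -1.4429688056980605 4.849186609701067e-25
P0 20 [ 0.5098 -0.0502  0.2705] [-0.2065 -1.2904] -0.7347774075326161 6.097031980743336e-29
P0 30 [ 0.5058 -0.0505  0.2865] [-0.3425 -1.1046] -0.23844084849420044 5.793830371187398e-23
P0 40 [ 0.5046 -0.0506  0.303 ] [-0.3424 -0.9025] 0.13795261113661672 2.018790225133213e-24
P0 50 [ 0.5063 -0.0505  0.3194] [-0.2719 -0.6908] 0.4537680605269726 1.1108104480812618e-26
P0 60 [ 0.5108 -0.0501  0.3353] [-0.1611 -0.4704] 0.7379518640312073 1.0119829818609272e-20
P1 0 [ 0.5832 -0.0444  0.2093] [ 0.7956 -1.3141] -2.109743788407253 2.1836403635826418e-26
P1 10 [ 0.574  -0.0451  0.223 ] [ 0.397  -1.3235] -1.546036648491573 2.282776200519602e-21
P1 20 [ 0.5673 -0.0456  0.238 ] [ 0.0526 -1.2263] -0.9298673116235985 1.7719955640427845e-20
P1 30 [ 0.5633 -0.0459  0.254 ] [-0.1216 -1.0651] -0.4199075413320362 1.4658890061512739e-21
P1 40 [ 0.5621 -0.046   0.2705] [-0.1611 -0.8718] -0.012569855452432277 5.4730043758992345e-18
P1 50 [ 0.5638 -0.0459  0.2869] [-0.1187 -0.6599] 0.33148621202347384 8.209083794956154e-30
P1 60 [ 0.5683 -0.0455  0.3028] [-0.0261 -0.4334] 0.6399235997556181 2.2273028303053117e-23
```

Pitch 40° is comfortably reachable. I'll turn the tool back down to that.

>>> {"fn": "send_rows", "kwargs": {
  "plan": [
    [0,0,0,0,0.05,0,0],
    [0,0,0,0,0.1,0,0],
    [0,0,0,0,0.15,0,0],
    [0,0,0,0,0.2,0,0],
    [0,0,0,0,0.25,0,0],
    [0,0,0,0,0.3,0,0],
    [0,0,0,0,0.33,0,0],
    [0,0,0,0,0.33,0,0],
    [0,0,0,0,0.33,0,0]
  ]
}}

```text
clock: 14.23
tool_pos: [0.5562, -0.0714, 0.4184]
ee_rot: [-0.095, 2.302, 0.045]
ft_force: [0.6, -0.2, -2.7]
opening: 0.0198
grip_force: 109.0
```

```bash
cat >st.py <<'E'
from h import *
from rig import robot
s=robot.sense();T=R.from_rotvec(s["ee_rot"]);M=T.as_matrix()
print(s["clock"],s["tool_pos"],s["qpos"],s["ft_force"],s["opening"],s["grip_force"]);print(M,"pitch",np.degrees(np.arcsin(-M[2,2])))
E
python3 st.py
```

```text
14.2333 [ 0.5562 -0.0714  0.4184] [-0.2264 -0.2327 -0.4992  0.4909  0.2297 -0.2094] [ 0.6282 -0.1819 -2.6845] 0.01982453574563806 108.98497965652496
[[-0.6667 -0.0831  0.7406]
 [-0.0542  0.9965  0.0631]
 [-0.7433  0.0019 -0.6689]] pitch 41.984486220848744
```

```bash
cat >>st.py <<'E'
off=np.array([-.0597,-.001,.0735]);eye=T.apply(off)+s["tool_pos"]
tip=np.array([.6205,-.042,.289]);ax=np.array([-.863,-.0675,.5])  # outward
def go(P):return T.inv().apply(np.array(P)-eye)/.15
E
cat >a.py <<'E'
from st import *
print("eye",eye)
P0=tip+.025*ax;P1=tip-.042*ax
print(P0,P1);print("back",go([P0[0]-.02,P0[1],eye[2]]),"P0",go(P0),"P0->P1",T.inv().apply(P1-P0)/.15)
E
python3 a.py
```

```text
14.2333 [ 0.5562 -0.0714  0.4184] [-0.2264 -0.2327 -0.4992  0.4909  0.2297 -0.2094] [ 0.6282 -0.1819 -2.6845] 0.01982453574563806 108.98497965652496
[[-0.6667 -0.0831  0.7406]
 [-0.0542  0.9965  0.0631]
 [-0.7433  0.0019 -0.6689]] pitch 41.984486220848744
eye [ 0.6506 -0.0645  0.4136]
[ 0.5989 -0.0437  0.3015] [ 0.6567 -0.0392  0.268 ]
back [ 0.3109  0.1779 -0.345 ] P0 [0.7775 0.1653 0.2537] P0->P1 [-0.0926 -0.0024  0.4368]
```

>>> {"fn": "send_rows", "kwargs": {
  "plan": [
    [0.16,0.09,-0.17,0,0,0,0],
    [0.31,0.18,-0.345,0,0,0,0],
    [0.31,0.18,-0.345,0,0,0,0],
    [0.42,0.18,-0.2,0,0,0,0],
    [0.55,0.17,-0.06,0,0,0,0],
    [0.68,0.165,0.08,0,0,0,0],
    [0.74,0.165,0.18,0,0,0,0],
    [0.78,0.165,0.25,0,0,0,0],
    [0.78,0.165,0.25,0,0,0,0],
    [0.78,0.165,0.25,0,0,0,0]
  ]
}}

```text
clock: 15.07
tool_pos: [0.5059, -0.051, 0.3051]
ee_rot: [-0.095, 2.298, 0.045]
ft_force: [-0.9, -0.3, -0.8]
opening: 0.02
grip_force: 109.0
```

```bash
python3 a.py
python3 - <<'E'
from st import *
# numeric check of ring: Hough on scene crop near predicted eye
c=robot.capture("scene");q=c["K"]@(c["T"][:3,:3].T@(eye-c["T"][:3,3]));u,v=q[:2]/q[2];print("pred",u,v)
a=c["image"][int(v)-22:int(v)+22,int(u)-22:int(u)+22].astype(int)
g=a.mean(2).astype(int)
for r in g[::2]:print(' '.join(f"{x:3d}" for x in r[::1]))
E
```

```text
15.0667 [ 0.5059 -0.051   0.3051] [-0.2014 -0.2944 -0.8381  0.2056  0.2125 -0.1914] [-0.9296 -0.274  -0.8123] 0.020013558161480358 108.98973153816769
[[-0.6636 -0.0835  0.7434]
 [-0.0543  0.9965  0.0634]
 [-0.7461  0.0018 -0.6658]] pitch 41.743087442637005
eye [ 0.6003 -0.0441  0.3007]
[ 0.5989 -0.0437  0.3015] [ 0.6567 -0.0392  0.268 ]
back [ 0.0943  0.0146 -0.1057] P0 [ 0.002   0.0035 -0.0101] P0->P1 [-0.0908 -0.0025  0.4372]
15.0667 [ 0.5059 -0.051   0.3051] [-0.2014 -0.2944 -0.8381  0.2056  0.2125 -0.1914] [-0.9296 -0.274  -0.8123] 0.020013558161480358 108.98973153816769
[[-0.6636 -0.0835  0.7434]
 [-0.0543  0.9965  0.0634]
 [-0.7461  0.0018 -0.6658]] pitch 41.743087442637005
pred 332.8480417336541 212.70476878922562
 36  35  21  26  47  47  45  45  45  34  30  35  35  26  22  23  16  16  23  29  26  24  23  30  46  44  43  36  29  38  51  50  48  49  50  62  63  71  77  80 140 172 170 172
 45  36  21  19  23  23  23  24  24  48  55  54  55  52  33  16  13  16  22  35  40  45  45  46  47  44  42  34  43  50  50  51  49  50  66  78  78  79  78  79  97 175 176 175
 53  17  17  25  
[... 2802 characters left out ...]
 174 172 172 172 171 171 166 103   8   4   7   9   9   9   8   8  11   6   9  30 112 168 166 118 144 170 154 145 171 169 169 173 175 174 173 172 173 175 175 175 174 175 173
172 173 172 172 171 169 165 114  97   9   8  10  10  13  34  59  67  17  13  54 146 169 172 171 157 123 155 169 149 167 168 167 169 168 169 171 171 173 175 175 175 175 172 173
172 173 174 172 167 149  88  66  64  29  19  21  28  28  32  44  56  98 145 156 169 169 170 171 167 113 143 169 154 134 169 169 169 169 169 170 169 170 171 173 173 171 171 170
172 172 171 167 136  77  68  66  66  65  65  66  64  65  66  71 129 167 169 167 168 171 171 171 171 157 121 154 169 147 171 171 169 168 169 170 171 174 172 173 173 172 173 173
```

The ring shows in the crop as a thin ellipse centred near scene (332,213), matching the prediction. Sliding it onto the peg now.

>>> {"fn": "send_rows", "kwargs": {
  "plan": [
    [-0.01,0,0.05,0,0,0,0],
    [-0.02,0,0.1,0,0,0,0],
    [-0.03,0,0.15,0,0,0,0],
    [-0.04,0,0.2,0,0,0,0],
    [-0.05,0,0.25,0,0,0,0],
    [-0.05,0,0.25,0,0,0,0]
  ]
}}

```text
clock: 15.62
tool_pos: [0.5404, -0.0483, 0.2848]
ee_rot: [-0.096, 2.296, 0.044]
ft_force: [-0.1, 0.4, -1.2]
opening: 0.0199
grip_force: 109.0
```

```bash
python3 a.py
```

```text
15.6167 [ 0.5404 -0.0483  0.2848] [-0.1753 -0.194  -0.8281  0.11    0.1934 -0.1739] [-0.142   0.4041 -1.2104] 0.019943729658767093 108.99854152958142
[[-0.6624 -0.084   0.7444]
 [-0.0552  0.9965  0.0633]
 [-0.7471  0.0009 -0.6647]] pitch 41.65695189829105
eye [ 0.6347 -0.0413  0.2806]
[ 0.5989 -0.0437  0.3015] [ 0.6567 -0.0392  0.268 ]
back [ 0.2474  0.0155 -0.278 ] P0 [ 0.0549  0.0045 -0.2714] P0->P1 [-0.0901 -0.0025  0.4373]
```

>>> {"fn": "send_rows", "kwargs": {
  "plan": [
    [-0.01,0,0.05,0,0,0,0],
    [-0.02,0,0.1,0,0,0,0],
    [-0.03,0,0.14,0,0,0,0],
    [-0.03,0,0.14,0,0,0,0]
  ]
}}

```text
clock: 15.95
tool_pos: [0.5589, -0.0468, 0.2746]
ee_rot: [-0.096, 2.296, 0.044]
ft_force: [0.3, 0.5, -1.2]
opening: 0.0199
grip_force: 109.0
```

>>> {"fn": "send_rows", "kwargs": {
  "plan": [
    [0.02,0,0.01,0,0,0,0],
    [0.03,0,0.02,0,0,0,0],
    [0.04,0,0.03,0,0,0,0],
    [0.04,0,0.03,0,0,0,0]
  ]
}}

```text
clock: 16.28
tool_pos: [0.5573, -0.047, 0.2675]
ee_rot: [-0.096, 2.295, 0.044]
ft_force: [-0.0, -0.4, -0.6]
opening: 0.0199
grip_force: 109.0
```

```bash
python3 a.py
```

```text
16.2833 [ 0.5573 -0.047   0.2675] [-0.164  -0.1351 -0.8334  0.0433  0.1847 -0.1659] [-0.0364 -0.3664 -0.5672] 0.019895433325218367 108.99966636439785
[[-0.6617 -0.0836  0.7451]
 [-0.0551  0.9965  0.0629]
 [-0.7477  0.0006 -0.664 ]] pitch 41.605714225936076
eye [ 0.6516 -0.0401  0.2633]
[ 0.5989 -0.0437  0.3015] [ 0.6567 -0.0392  0.268 ]
back [ 0.322   0.0165 -0.3626] P0 [ 0.0433  0.0055 -0.4324] P0->P1 [-0.0897 -0.0023  0.4374]
```

>>> {"fn": "send_rows", "kwargs": {
  "plan": [
    [0.01,0,0.009,0,0,0,0],
    [0.02,0,0.018,0,0,0,0],
    [0.02,0,0.018,0,0,0,0]
  ]
}}

```text
clock: 16.53
tool_pos: [0.5583, -0.047, 0.265]
ee_rot: [-0.096, 2.292, 0.043]
ft_force: [2.4, -0.4, 4.4]
opening: 0.0199
grip_force: 109.2
```

>>> {"fn": "send_rows", "kwargs": {
  "plan": [
    [0.01,0,0.009,0,0,0,0],
    [0.01,0,0.009,0,0,0,0]
  ]
}}

```text
clock: 16.7
tool_pos: [0.559, -0.047, 0.264]
ee_rot: [-0.097, 2.29, 0.043]
ft_force: [3.6, 1.0, 9.2]
opening: 0.02
grip_force: 109.4
```

Contact is at the expected height, with the normal along the peg, so the ring is on it. I'll rotate about the eye towards vertical to reduce the swing.

>>> {"fn": "send_rows", "kwargs": {
  "plan": [
    [0.01,0,0.01,0,-0.02,0,0],
    [0.028,0,0.028,0,-0.04,0,0],
    [0.045,0,0.045,0,-0.06,0,0],
    [0.063,0,0.063,0,-0.08,0,0],
    [0.08,0,0.082,0,-0.1,0,0],
    [0.08,0,0.082,0,-0.1,0,0]
  ]
}}

```text
clock: 17.2
tool_pos: [0.5595, -0.0469, 0.2456]
ee_rot: [-0.088, 2.089, 0.051]
ft_force: [3.1, 1.0, 10.3]
opening: 0.0201
grip_force: 109.6
```

```bash
python3 a.py
```

```text
17.2 [ 0.5595 -0.0469  0.2456] [-0.1828 -0.0785 -1.0616 -0.4472  0.2308 -0.1351] [ 3.0537  1.0105 10.3484] 0.02010517761182464 109.55834630993195
[[-0.4952 -0.0839  0.8647]
 [-0.0418  0.9965  0.0728]
 [-0.8678 -0.0001 -0.497 ]] pitch 29.801587609997124
eye [ 0.6527 -0.04    0.2609]
[ 0.5989 -0.0437  0.3015] [ 0.6567 -0.0392  0.268 ]
back [ 0.2445  0.017  -0.4268] P0 [-0.0564  0.0058 -0.446 ] P0->P1 [ 0.0016 -0.0023  0.4465]
```

>>> {"fn": "send_rows", "kwargs": {
  "plan": [
    [-0.009,0,-0.005,0,0,0,0],
    [-0.009,0,-0.005,0,0,0,0],
    [-0.009,0,-0.005,0,0,0,0]
  ],
  "squeeze": 20
}}

```text
clock: 17.45
tool_pos: [0.5591, -0.0469, 0.2467]
ee_rot: [-0.088, 2.094, 0.051]
ft_force: [2.0, -0.3, 3.0]
opening: 0.0198
grip_force: 109.2
```

>>> {"fn": "send_rows", "kwargs": {
  "plan": [
    [0,0,0,0,0,0,0.3],
    [0,0,0,0,0,0,0.4],
    [0,0,0,0,0,0,0.5],
    [0,0,0,0,0,0,0.55],
    [0,0,0,0,0,0,0.55],
    [0,0,0,0,0,0,0.55],
    [0,0,0,0,0,0,0.55],
    [0,0,0,0,0,0,0.55]
  ]
}}

```text
clock: 18.12
tool_pos: [0.5589, -0.0468, 0.2462]
ee_rot: [-0.088, 2.095, 0.051]
ft_force: [-0.8, -0.5, -0.6]
opening: 0.0472
grip_force: 0.0
```

>>> {"fn": "send_rows", "kwargs": {
  "plan": [
    [0,0,-0.08,0,0,0,0.55],
    [0,0,-0.16,0,0,0,0.55],
    [0,0,-0.24,0,0,0,0.55],
    [-0.05,0,-0.32,0,0.02,0,0.55],
    [-0.1,0,-0.4,0,0.05,0,0.55],
    [-0.15,0,-0.48,0,0.1,0,0.55],
    [-0.2,0,-0.56,0,0.15,0,0.55],
    [-0.2,0,-0.65,0,0.2,0,0.55],
    [-0.2,0,-0.75,0,0.25,0,0.55],
    [-0.2,0,-0.75,0,0.25,0,0.55]
  ]
}}

```text
clock: 18.95
tool_pos: [0.4768, -0.0538, 0.3294]
ee_rot: [-0.108, 2.582, 0.031]
ft_force: [0.1, 0.5, 0.4]
opening: 0.0469
grip_force: 0.0
```

```bash
python3 st.py
```

```text
18.95 [ 0.4768 -0.0538  0.3294] [-0.183  -0.2309 -0.5524  0.7082  0.1397 -0.2275] [0.0999 0.4721 0.4344] 0.046914933790810895 0.0
[[-0.8458 -0.0833  0.5269]
 [-0.0706  0.9965  0.0441]
 [-0.5288  0.0001 -0.8488]] pitch 58.07670235841652
```

>>> {"fn": "send_rows", "kwargs": {
  "plan": [
    [0,0,0,0,0,0,0.55],
    [0,0,0,0,0,0,0.55],
    [0,0,0,0,0,0,0.55],
    [0,0,0,0,0,0,0.55],
    [0,0,0,0,0,0,0.55],
    [0,0,0,0,0,0,0.55],
    [0,0,0,0,0,0,0.55],
    [0,0,0,0,0,0,0.55],
    [0,0,0,0,0,0,0.55],
    [0,0,0,0,0,0,0.55]
  ]
}}

```text
clock: 19.78
tool_pos: [0.4782, -0.0538, 0.3278]
ee_rot: [-0.107, 2.58, 0.032]
ft_force: [0.7, -0.0, -0.6]
opening: 0.0473
grip_force: 0.0
```

>>> {"fn": "send_rows", "kwargs": {
  "plan": [
    [0,0,0,0,0,0,0.55],
    [0,0,0,0,0,0,0.55],
    [0,0,0,0,0,0,0.55],
    [0,0,0,0,0,0,0.55],
    [0,0,0,0,0,0,0.55],
    [0,0,0,0,0,0,0.55],
    [0,0,0,0,0,0,0.55],
    [0,0,0,0,0,0,0.55],
    [0,0,0,0,0,0,0.55],
    [0,0,0,0,0,0,0.55]
  ]
}}

```text
clock: 20.62
tool_pos: [0.4782, -0.0537, 0.3278]
ee_rot: [-0.108, 2.58, 0.032]
ft_force: [-0.5, 0.2, 0.2]
opening: 0.0469
grip_force: 0.0
```

>>> {"fn": "send_rows", "kwargs": {
  "plan": [
    [0,0,0,0,0,0,0.55],
    [0,0,0,0,0,0,0.55],
    [0,0,0,0,0,0,0.55],
    [0,0,0,0,0,0,0.55],
    [0,0,0,0,0,0,0.55],
    [0,0,0,0,0,0,0.55],
    [0,0,0,0,0,0,0.55],
    [0,0,0,0,0,0,0.55],
    [0,0,0,0,0,0,0.55],
    [0,0,0,0,0,0,0.55]
  ]
}}

```text
clock: 21.45
tool_pos: [0.4782, -0.0538, 0.3278]
ee_rot: [-0.108, 2.58, 0.032]
ft_force: [0.1, 0.2, -0.6]
opening: 0.0468
grip_force: 0.0
```

>>> {"fn": "send_rows", "kwargs": {
  "plan": [
    [0,0,0,0,0,0,0.55],
    [0,0,0,0,0,0,0.55],
    [0,0,0,0,0,0,0.55],
    [0,0,0,0,0,0,0.55],
    [0,0,0,0,0,0,0.55],
    [0,0,0,0,0,0,0.55],
    [0,0,0,0,0,0,0.55],
    [0,0,0,0,0,0,0.55],
    [0,0,0,0,0,0,0.55],
    [0,0,0,0,0,0,0.55]
  ]
}}

```text
clock: 22.28
tool_pos: [0.4782, -0.0538, 0.3278]
ee_rot: [-0.107, 2.58, 0.032]
ft_force: [0.2, 0.3, 0.3]
opening: 0.0471
grip_force: 0.0
```

Picture views are used up, so I'll check numerically: changes against the first scene image, plus stillness between frames.

```bash
cat >v.py <<'E'
from h import *
from rig import robot
print(robot.sense()["clock"])
c=robot.capture("scene");
for _ in range(2):robot.capture("scene")
c2=robot.capture("scene")
a=c["image"].astype(int);b=c2["image"].astype(int);z=C["scene"]["image"].astype(int)
m=np.abs(a-b).max(2)>25;print("moving px",m.sum(),np.argwhere(m)[:8].tolist())
def pr(p):
    q=c["K"]@(c["T"][:3,:3].T@(np.array(p)-c["T"][:3,3]));return q[:2]/q[2]
for n,p in(("eye",[.66,-.039,.258]),("handle",[.66,-.039,.194]),("blade",[.66,-.039,.11]),("tip",[.66,-.039,.079]),("cover top",[.466,.48,.235])):print(n,pr(p))
d=(np.abs(a-z).max(2)>30).astype(np.uint8)
for v in range(220,340,4):
    r=np.flatnonzero(d[v,300:400])+300;print(v,"".join("#" if x else "." for x in d[v,305:395]))
for n,v0 in(("cur",a),):
    for v in range(150,250,8):print(v,v0[v,420:500:4].mean(1).astype(int))
E
python3 v.py
```

```text
22.2833
moving px 1 [[284, 341]]
eye [340.4109 245.6443]
handle [339.2274 270.981 ]
blade [337.771  302.1582]
tip [337.2593 313.1128]
cover top [531.261 191.31 ]
220 ..........................................................................................
224 ..........................................................................................
228 ..........................................................................................
232 ..........................................................................................
236 ..........................................................................................
240 ..........................................................................................
244 ..........................................................................................
248 ..........................................................................................
252 ..........................................................................................
256 ....................................######.....................................
[... 2342 characters left out ...]
174]
190 [178 178 175 175 176 172 175 173 172 176 176 171  92  92  97 154 176 170
 173 176]
198 [178 178 174 173 175 176 176 173 176 173 174 155  92  92  91  93  93 172
 176 175]
206 [176 174 177 177 178 173 175 172 172 173 176  92  92  92  94  93  91  94
  93 173]
214 [175 175 179 175 174 178 177 170 172 172  97  93  91  94  93  93  93  93
  92  93]
222 [180 180 178 177 174 176 175 175 174 167  93  93  91  93  93  93  95  93
  94  93]
230 [179 175 177 177 179 177 176 177 178  94  94  93  93  94  95  94  93  94
  93  95]
238 [141 116  91  80  72  71  71  72  48  95  94  94  93  95  95  95  95  96
  95  96]
246 [ 73  72  73  72  71  72  72  71  49  47  48 117  93  95  96  95  96  96
  96  98]
```

The blade hangs straight down at scene (338,256–313), as predicted, with no motion between frames. The cover is up. Handing in after a short wait.

>>> {"fn": "send_rows", "kwargs": {
  "plan": [
    [0,0,0,0,0,0,0.55],
    [0,0,0,0,0,0,0.55],
    [0,0,0,0,0,0,0.55],
    [0,0,0,0,0,0,0.55],
    [0,0,0,0,0,0,0.55],
    [0,0,0,0,0,0,0.55],
    [0,0,0,0,0,0,0.55],
    [0,0,0,0,0,0,0.55],
    [0,0,0,0,0,0,0.55],
    [0,0,0,0,0,0,0.55]
  ]
}}

```text
clock: 23.32
tool_pos: [0.4782, -0.0537, 0.3278]
ee_rot: [-0.108, 2.58, 0.032]
ft_force: [0.1, 0.0, 0.0]
opening: 0.0467
grip_force: 0.0
```

>>> {"fn": "send_rows", "kwargs": {
  "plan": [
    [0,0,0,0,0,0,0.55],
    [0,0,0,0,0,0,0.55],
    [0,0,0,0,0,0,0.55],
    [0,0,0,0,0,0,0.55],
    [0,0,0,0,0,0,0.55],
    [0,0,0,0,0,0,0.55],
    [0,0,0,0,0,0,0.55],
    [0,0,0,0,0,0,0.55],
    [0,0,0,0,0,0,0.55],
    [0,0,0,0,0,0,0.55]
  ]
}}

```text
clock: 24.15
tool_pos: [0.4782, -0.0537, 0.3278]
ee_rot: [-0.108, 2.58, 0.032]
ft_force: [-0.3, -0.8, -0.2]
opening: 0.0469
grip_force: 0.0
```

```bash
python3 -c "
from rig import robot
print(robot.sign_off())"
```

```text
the job is handed in; nothing more can be done
None
```

I handed the job in at about 24 s (no verdict was returned): the blade pried the cover open to about upright and now hangs still on the free peg, the gripper is clear, and I saw no sign of the other tools or the bottle having moved.

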